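Build up the two gearbox shafts

ROBOT

A 6-joint arm with a two-finger parallel gripper is mounted at the origin on the work surface. World frame = base frame: x ahead of the robot, y to its left, z up, the work surface at z = 0. Lengths are in m, angles in degrees, forces in N, time in s.
With the tool pointing down it reaches from about 0.35 to 0.725 m from the base axis. Payload 6 kg.
Tool frame: the origin (TCP) lies midway between the tips of the shut fingers; the grasp point (between the pads) lies 19 mm behind it; z points along the fingers, y is the line along which they close (so a half turn about z gives the same grasp; the last joint's range is limited). The gripper opens to 85 mm and grips with 20 to 120 N. Pads are 22 mm wide; open, the fingers measure 114 mm over their backs; the gripper's body (76 mm by 85 mm) begins 54 mm behind the grasp point. The pads swing forward as they close: fully open they stand 13 mm farther back than shut.
Start: joints at [19.12, 2.303, 4.859, 0, -92.561, -19.12], TCP at [0.6, 0, 0.231] pointing down, gripper open.
Joint ranges: [-146.85, 146.85], [-73.84, 115.35], [-62.03, 85.46], [-188.31, 113.3], [-161.28, -10.13], [-171.36, 171.36]. Speed limits (degrees/s): [147.25, 147.25, 172.46, 180, 180, 180].

INTERFACE

Orientations are given as [roll, pitch, yaw] about the fixed x, y, z axes, in that order (R = Rz(yaw) Ry(pitch) Rx(roll)).
In Python, from rig import manip gives the robot as it stands. The module is installed in compiled form; this text tells all that it offers.
- The arm moves only by the shell command python3 -m pendant 'ROWS' [OPENING] [FORCE]. ROWS is a JSON object whose one key "moves" holds a list that holds one entry, the list of rows, each a list of 6 numbers: the shift along the world's x, y, z in units of 50 mm (1.0 is 50 mm), then the turn, a rotation vector about the world's x, y, z in units of 8 degrees (1.0 is 8 degrees). In form: {"moves": [[[tx, ty, tz, ax, ay, az], ...]]}. A call has 1 to 8 rows; each row is the pose to reach, as a shift and turn from the pose commanded when the call began; what a row does not reach only later rows make up. A row lasts 1/8 s, in which the tool goes at most 62.5 mm and 10.7 degrees, less where a joint would pass 70% of its speed; a pose out of reach is approached as far as the arm can. A call with a gripper value outside its range is refused whole. OPENING is the closure, from -1 (fully open) to 1 (shut), set as the call begins (- or left out, the last holds). The fingers move at their own pace and stop on an object; FORCE is the grip in N (left out, the last holds). Time passes only in rows, so rows that repeat a pose let the fingers close. It gives the time, the measured TCP pose, the force, the opening and the grip force at its end, in the units of the state.
- manip.get_state(): the state, without advancing time (a new reading comes with each control period).
- manip.capture(name): name is "scene" or "side" or "wrist"; returns a dict with "img" (384x512x3 uint8, red, green, blue), "range_z" (384x512 float32, m along the optical axis (not along the pixel's ray), 0 where there is no reading), "mtx" (3x3 intrinsics, pixels), "world_to_cam" (4x4, takes a point from world to camera coordinates); the wrist camera has in their place "T_tool_cam" (4x4, takes a point from camera to tool coordinates, whose origin is the TCP and whose axes are the flange's). Camera axes: x right, y up, looking along -z (the intrinsics and any distortion apply to the point x, -y, -z); pixel columns grow to the right and rows downward; lengths in m; the calibration is good to about 2 mm. A picture is of the moment at which its call begins: read the wrist's pose just before it.
- manip.job_done(): hands the job in; it is judged then, once.
The state is a dict: "t": time; "joints": joint angles; "qd": joint speeds; "tau": joint torques, N m; "eef_pos": TCP position; "orientation": TCP orientation; "force": force on the tool from outside, world axes, zero at the start; "ft_torque": the same for the moment, N m; "finger_gap": opening from 0.0 (shut) to 1.0 (fully open); "gripper_force": force on a finger pad.
Only numpy, scipy, OpenCV 4.12 (cv2) and the standard library are available. Lean on these libraries where they do the work, as an engineer would, in place of code of your own. Each camera call takes 0.05 s, during which the arm holds its last target. There are 200 camera calls.

TASK

Fit the gears on the two shafts standing in the vices, so that they will later mesh in pairs: on the shaft in the blue vice first the brass gear and on top of it the black steel gear, on the shaft in the green vice first the bright steel pinion and on top of it the white nylon gear. Keep every gear boss up and lower it gently, fully home, without letting it drop down the shaft; leave the tape roll and the grease tin where they are.

Things in the scene. Friction and masses are not known exactly. Their poses are not given: they have to be found in the camera images.
- brass_gear: Brass gear, yellow metal, the largest, 0.34 to 0.54 kg: a spur gear lying flat, 68 mm over the teeth; toothed rim 14 mm thick, on it a round boss of 28 mm diameter and 12 mm height (26 mm in all) to pick it by from above; plain 18.5 mm bore right through. Origin: centre of the underside; z up along the bore. Its yaw does not matter.
- black_gear: Black steel gear, 0.16 to 0.27 kg: a spur gear lying flat, 48 mm over the teeth; toothed rim 14 mm thick, on it a round boss of 28 mm diameter and 12 mm height (26 mm in all) to pick it by from above; plain 18.5 mm bore right through. Origin: centre of the underside; z up along the bore. Its yaw does not matter.
- steel_gear: Bright steel pinion, grey metal, the smallest, 0.11 to 0.18 kg: a spur gear lying flat, 40 mm over the teeth; toothed rim 14 mm thick, on it a round boss of 28 mm diameter and 12 mm height (26 mm in all) to pick it by from above; plain 18.5 mm bore right through. Origin: centre of the underside; z up along the bore. Its yaw does not matter.
- nylon_gear: White nylon gear, 0.04 to 0.07 kg: a spur gear lying flat, 60 mm over the teeth; toothed rim 14 mm thick, on it a round boss of 28 mm diameter and 12 mm height (26 mm in all) to pick it by from above; plain 18.5 mm bore right through. Origin: centre of the underside; z up along the bore. Its yaw does not matter.
- blue_vice: Blue vice fixed to the bench, jaw tops 46 mm high, T-handle out to 130 mm at -x, gripping an upright bright shaft. Origin: on the bench under the shaft's axis, z up. Shaft, heights above the bench: 26 mm wide collar, its seat at 58 mm; 16 mm diameter to 108; taper to 12 mm at 113; tip at 124. Gear home on the collar: underside at 58 mm; on the boss of a gear below: at 84.
- green_vice: Green vice fixed to the bench, jaw tops 46 mm high, T-handle out to 130 mm at -x, gripping an upright bright shaft. Origin: on the bench under the shaft's axis, z up. Shaft, heights above the bench: 26 mm wide collar, its seat at 58 mm; 16 mm diameter to 108; taper to 12 mm at 113; tip at 124. Gear home on the collar: underside at 58 mm; on the boss of a gear below: at 84.
- tape_roll: Roll of cream masking tape lying flat, 90 mm diameter, 25 mm high, with a 77 mm hole; loose, to be left alone. Origin: centre of its underside.
- grease_tin: Small red grease tin with a steel lid, 65 mm diameter, 45 mm high; loose, to be left alone. Origin: centre of its underside.
Mind the look-alikes: they are no part of the job. What is shaped like the nylon_gear but pink or purple is not meant.

How it is judged:
By the outcome, as a careful person would: the job done as asked, in the order asked, and still so for the second after the job is handed in, with the robot touching nothing.
It also fails if it takes over 102 s, if anything falls off the work surface, if the arm or the gripper's body presses on something with over 40 N, if the wrist force passes 120 N, or if a joint passes its speed limit or range.

## Working session

There is one attempt and no reset: what is moved stays moved. The work goes in short steps, Python scripts to look and compute and a shell command to move; the robot and the scene stay as the last step left them, time stands still between calls to the robot, and variables do not carry over. Pictures are saved under pics/ and viewed, at most 14 in all, crops included, and the job is handed in when it is done.

```bash
mkdir -p pics; cat > h.py <<'E'
import numpy as np, cv2
from rig import manip
from scipy.spatial.transform import Rotation as R
def cap(n):
    s=manip.get_state(); c=manip.capture(n)
    if n=="wrist":
        T=np.eye(4);T[:3,:3]=R.from_euler('xyz',s["orientation"],degrees=True).as_matrix();T[:3,3]=s["eef_pos"]
        c["c2w"]=T@c["T_tool_cam"]
    else: c["c2w"]=np.linalg.inv(c["world_to_cam"])
    return c
def cloud(c):
    z=c["range_z"];h,w=z.shape;K=c["mtx"]
    u,v=np.meshgrid(np.arange(w),np.arange(h))
    p=np.stack([(u-K[0,2])/K[0,0]*z,-(v-K[1,2])/K[1,1]*z,-z],-1)
    return p@c["c2w"][:3,:3].T+c["c2w"][:3,3]
def save(img,n): cv2.imwrite(f"pics/{n}.png",img[...,::-1])
E
python3 - <<'E'
from h import *
print(manip.get_state())
a=cap("scene");b=cap("side")
print({k:np.shape(v) for k,v in a.items()},a["mtx"],a["c2w"],b["c2w"])
import pickle;pickle.dump((a,b),open("ab.pkl","wb"))
save(a["img"],"scene0");save(b["img"],"side0")
E
```

```text
{'t': 0.0, 'joints': array([ 1.91188796e+01,  2.33981210e+00,  4.80218924e+00, -2.66462309e-02,
       -9.25620058e+01, -1.91192390e+01]), 'qd': array([ 0.001101  , -0.03404398,  0.04697575, -0.07569115,  0.05151591,
        0.10731951]), 'tau': array([-7.27207535e-04, -3.68200672e+01,  3.47413230e+01,  6.93227157e+00,
       -5.48646509e-03, -9.47124363e-06]), 'eef_pos': array([5.99670756e-01, 7.49958593e-05, 2.30265848e-01]), 'orientation': array([ 1.79897148e+02, -7.47863445e-03, -8.99991847e+01]), 'force': array([-0.14315443,  0.18229309, -0.79343173]), 'ft_torque': array([ 0.01826421, -0.00081323,  0.06443071]), 'gripper_force': 0.0, 'finger_gap': 1.001175841557406}
{'img': (384, 512, 3), 'range_z': (384, 512), 'mtx': (3, 3), 'world_to_cam': (4, 4), 'c2w': (4, 4)} [[453.11477558   0.         259.06937257]
 [  0.         453.11477558 191.13094163]
 [  0.           0.           1.        ]] [[-0.47901798 -0.70259617  0.52621325  1.0895386 ]
 [ 0.87779038 -0.38687041  0.28251608  0.30050342]
 [ 0.00508162  0.59723521  0.80205005  0.85910983]
 [ 0.          0.          0.          1.        ]] [[ 0.74638267  0.48640915 -0.45422356  0.00211408]
 [-0.66546429  0.55406021 -0.50017454 -0.59927205]
 [ 0.00837773  0.67559117  0.73722886  0.93828587]
 [ 0.          0.          0.          1.        ]]
```

View pics/scene0.png

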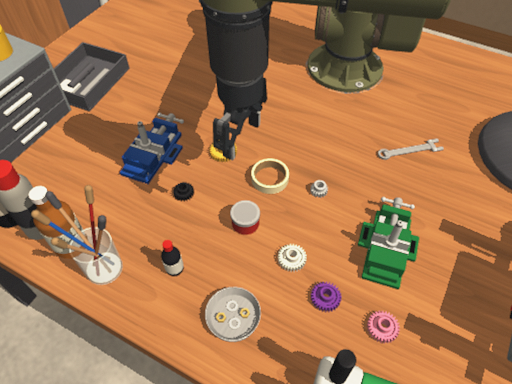

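View pics/side0.png

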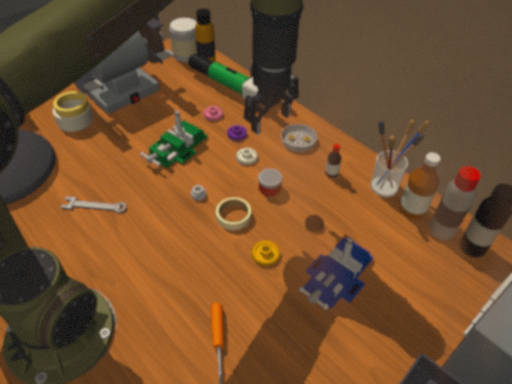

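Scene view: brass (220,152) under the gripper, black (183,190), pinion (319,187), nylon (292,256), blue vice (150,145), green vice (390,240). Purple and pink look-alikes are at (325,296) and (382,326). In the side view brass is at (266,253), nylon (247,156) and pinion (198,193).

```bash
python3 - <<'E'
from h import *
import pickle
a,b=pickle.load(open("ab.pkl","rb"))
def rep(c,name,u,v,r,zs):
    P=cloud(c)[v-r:v+r+1,u-r:u+r+1].reshape(-1,3)
    z0=P[:,2]
    for lo,hi in zs:
        q=P[(z0>lo)&(z0<hi)]
        if len(q)>3: print(name,(lo,hi),len(q),q.mean(0).round(4),"mid",((q.min(0)+q.max(0))/2).round(4),"ext",np.ptp(q,axis=0).round(4))
for n,u,v,r in [("brass",220,152,14),("black",183,190,13),("steel",319,187,12),("nylon",292,256,17)]: rep(a,n,u,v,r,[(.006,.019),(.021,.032)])
for n,u,v,r in [("brass",266,253,17),("black",315,225,14),("steel",198,193,12),("nylon",247,156,13)]: rep(b,n+"S",u,v,r,[(.006,.019),(.021,.032)])
for n,c,u,v,r in [("blue",a,145,132,14),("green",a,395,228,14),("greenS",b,180,125,14),("blueS",b,340,260,30)]: rep(c,n,u,v,r,[(.062,.085),(.085,.105),(.105,.135)])
for n,c,u,v,r in [("tape",a,269,176,22),("tin",a,245,217,20),("tinS",b,270,180,15),("tapeS",b,234,213,22)]: rep(c,n,u,v,r,[(.018,.03),(.04,.05)])
E
```

```text
brass (0.006, 0.019) 140 [ 0.4815 -0.1458  0.0113] mid [ 0.4775 -0.1402  0.0124] ext [0.0379 0.0629 0.0125]
black (0.006, 0.019) 194 [ 0.6202 -0.1501  0.0125] mid [ 0.6168 -0.1537  0.0125] ext [0.0477 0.0502 0.0128]
black (0.021, 0.032) 67 [ 0.6178 -0.1534  0.0242] mid [ 0.6177 -0.1536  0.0246] ext [0.027  0.0269 0.0067]
steel (0.006, 0.019) 118 [0.4626 0.1229 0.0124] mid [0.4592 0.1215 0.0125] ext [0.0357 0.0393 0.013 ]
steel (0.021, 0.032) 63 [0.4594 0.1216 0.0247] mid [0.458  0.1215 0.0246] ext [0.0274 0.0266 0.007 ]
nylon (0.006, 0.019) 425 [0.6529 0.1463 0.0117] mid [0.6512 0.1453 0.0125] ext [0.0598 0.0593 0.0126]
nylon (0.021, 0.032) 85 [0.6509 0.1459 0.0242] mid [0.6503 0.1459 0.0244] ext [0.0278 0.0272 0.0067]
brassS (0.006, 0.019) 438 [ 0.4613 -0.1439  0.0125] mid [ 0.4641 -0.1423  0.0126] ext [0.0682 0.0679 0.0126]
brassS (0.021, 0.032) 72 [ 0.4622 -0.1419  0.0251] mid [ 0.4635 -0.1417  0.026 ] ext [0.0286 0.0282 0.0097]
blackS (0.006, 0.019) 161 [ 0.6132 -0.1591  0.0133] mid [ 0.6166 -0.156   0.0127] ext [0.0491 0.0481 0.0125]
blackS (0.021, 0.032) 62 [ 0.6184 -0.1569  0.
[... 1620 characters left out ...]
0.105, 0.135) 59 [ 0.5651 -0.2939  0.1164] mid [ 0.5662 -0.2932  0.1159] ext [0.0138 0.0131 0.0206]
tape (0.018, 0.03) 383 [0.4841 0.0047 0.0232] mid [0.4821 0.0037 0.0231] ext [0.0913 0.089  0.0101]
tin (0.018, 0.03) 81 [0.6396 0.0277 0.0237] mid [0.6299 0.0196 0.024 ] ext [0.0414 0.0513 0.0119]
tin (0.04, 0.05) 590 [0.6209 0.0149 0.044 ] mid [0.6198 0.0144 0.044 ] ext [0.0671 0.0632 0.0079]
tinS (0.018, 0.03) 71 [ 0.6051 -0.0043  0.0236] mid [0.6154 0.0034 0.0239] ext [0.0514 0.047  0.0116]
tinS (0.04, 0.05) 351 [0.6195 0.0107 0.045 ] mid [0.6214 0.0123 0.045 ] ext [0.0654 0.0652 0.0098]
tapeS (0.018, 0.03) 345 [ 0.4801 -0.0016  0.0239] mid [0.4825 0.0006 0.0236] ext [0.089  0.0893 0.0112]
```

Two-view positions agree to about 3 mm, and heights (26 mm, 124 mm) match the text. Moving over the brass gear for a wrist look.

```bash
python3 -m pendant '{"moves": [[[-0.7,-0.7,0,0,0,0],[-1.5,-1.5,0,0,0,0],[-2.2,-2.3,-0.2,0,0,0],[-2.74,-2.84,-0.4,0,0,0],[-2.74,-2.84,-0.6,0,0,0],[-2.74,-2.84,-0.6,0,0,0]]]}' -0.2 40; python3 - <<'E'
from h import *
c=cap("wrist");save(c["img"],"w1");P=cloud(c)
print(c["T_tool_cam"].round(3),c["mtx"][0,0])
m=(P[...,2]>.021)&(P[...,2]<.032)&(abs(P[...,0]-.463)<.03)&(abs(P[...,1]+.142)<.03)&(c["range_z"]>0)
q=P[m];print(m.sum(),((q.min(0)+q.max(0))/2).round(4),np.ptp(q,axis=0),np.median(q[:,2]))
E
```

```text
t: 0.85
eef_pos: [0.4627, -0.1418, 0.2002]
orientation: [179.9, 0.0, -90.0]
force: [0.1, 0.2, -0.3]
finger_gap: 0.594
gripper_force: 0.0
[[-0.     0.964  0.265  0.068]
 [ 1.     0.001 -0.001  0.   ]
 [-0.001  0.265 -0.964 -0.142]
 [ 0.     0.     0.     1.   ]] 311.7578659344723
335 [ 0.4624 -0.1417  0.0241] [0.02708929 0.02776234 0.00580147] 0.024589128632966417
```

View pics/w1.png

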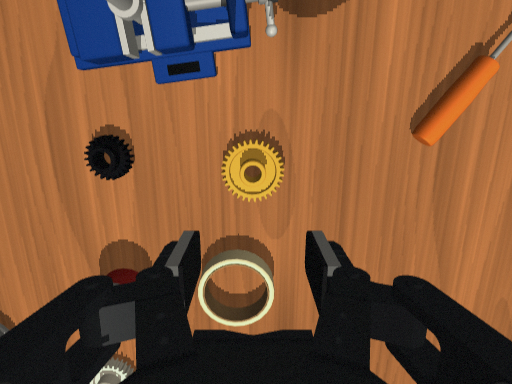

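Wrist view shows brass at (252,171), centre (0.462,-0.142) – agreeing with the side camera; black at (109,157). Check the finger tips' setback from the same kind of image.

```bash
cat >> h.py <<'E'
def boss(c,x,y,lo,hi,rad,h=.03):
    P=cloud(c);m=(P[...,2]>lo)&(P[...,2]<hi)&(np.hypot(P[...,0]-x,P[...,1]-y)<h)&(c["range_z"]>0)
    q=P[m]
    (cx,cy),r=cv2.minEnclosingCircle(q[:,:2].astype(np.float32).reshape(-1,1,2))
    print("n",m.sum(),"circle",round(cx,4),round(cy,4),"r",round(r,4),"mid",((q.min(0)+q.max(0))/2)[:2].round(4),"ztop",np.percentile(q[:,2],90).round(4))
E
python3 - <<'E'
from h import *
c=cap("wrist");P=cloud(c)
for lo,hi in((.1,.26),):
    m=(P[...,2]>.17)&(c["range_z"]>0);m[:220]=False
    for s in (slice(0,256),slice(256,512)):
        q=P[:,s][m[:,s]];print(len(q),q.min(0),q[np.argsort(q[:,2])[:30]].mean(0))
        v,u=np.nonzero(m[:,s]);print(v.min(),u[v==v.min()])
boss(c,.463,-.142,.021,.03,.014)
boss(c,.618,-.155,.021,.03,.014)
print(manip.get_state()["finger_gap"])
E
```

```text
21810 [ 0.46217276 -0.16328616  0.20258942] [ 0.48836629 -0.14295919  0.20401907]
230 [184 185 186 187 188 189 190 191 192 193 194 195 196 197 198]
21789 [ 0.39962975 -0.16347335  0.20237029] [ 0.43703756 -0.14291932  0.20403407]
230 [51 52 53 54 55 56 57 58 59 60 61 62 63 64 65]
n 337 circle 0.462 -0.1417 r 0.0141 mid [ 0.4618 -0.1419] ztop 0.0256
n 386 circle 0.6167 -0.156 r 0.0146 mid [ 0.6167 -0.1561] ztop 0.0255
0.5991774337741432
```

```bash
python3 -m pendant '{"moves": [[[-0.02,0,-1,0,0,0],[-0.02,0,-2,0,0,0],[-0.02,0,-2.9,0,0,0],[-0.02,0,-3.5,0,0,0],[-0.02,0,-3.7,0,0,0],[-0.02,0,-3.7,0,0,0]]]}' ; python3 -m pendant '{"moves": [[[0,0,0,0,0,0],[0,0,0,0,0,0],[0,0,0,0,0,0],[0,0,0,0,0,0],[0,0,0,0,0,0]]]}' 1 50
```

```text
t: 1.7
eef_pos: [0.4624, -0.1417, 0.0166]
orientation: [180.0, -0.0, -90.0]
force: [0.2, -0.7, 1.1]
finger_gap: 0.603
gripper_force: 0.0
t: 2.33
eef_pos: [0.4631, -0.142, 0.0183]
orientation: [-179.8, -0.0, -90.0]
force: [-1.7, 1.4, 5.3]
finger_gap: 0.293
gripper_force: 48.8
```

```bash
python3 -m pendant '{"moves": [[[0,0,0.3,0,0,0],[0,0,1,0,0,0],[0,0,2,0,0,0],[0,0,3.1,0,0,0],[0,0,4.1,0,0,0],[0,0,4.1,0,0,0]]]}'; python3 -m pendant '{"moves": [[[0.6,-0.4,0,0,0,0],[1.4,-0.9,0,0,0,0],[2.0,-1.3,0,0,0,0],[2.1,-1.5,0,0,0,0],[2.1,-1.5,0,0,0,0]]]}'; python3 - <<'E'
from h import *
print(manip.get_state()["eef_pos"],manip.get_state()["force"])
c=cap("wrist");save(c["img"],"w2")
for lo,hi in((.066,.085),(.085,.105),(.105,.128)): boss(c,.566,-.2915,lo,hi,.008)
E
```

```text
t: 3.08
eef_pos: [0.4634, -0.1424, 0.2268]
orientation: [-179.5, -0.0, -90.0]
force: [-0.4, -1.9, -4.2]
finger_gap: 0.29
gripper_force: 49.8
t: 3.7
eef_pos: [0.5664, -0.2172, 0.22]
orientation: [179.9, 0.0, -90.1]
force: [-1.2, 0.4, -3.9]
finger_gap: 0.289
gripper_force: 50.1
[ 0.56641051 -0.21724319  0.21995926] [-1.16567214  0.37574904 -3.88302936]Traceback (most recent call last):
  File "<stdin>", line 4, in <module>
  File "h.py", line 21, in boss
    print("n",m.sum(),"circle",round(cx,4),round(cy,4),"r",round(r,4),"mid",((q.min(0)+q.max(0))/2)[:2].round(4),"ztop",np.percentile(q[:,2],90).round(4))
                                                                              ~~~~~^^^
    return umr_minimum(a, axis, None, out, keepdims, initial, where)
ValueError: zero-size array to reduction operation minimum which has no identity
```

View pics/w2.png

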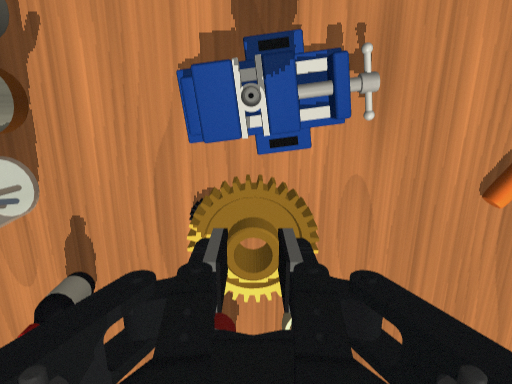

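The gear is held level with its boss at (252,245); the blue shaft stands at (251,96).

```bash
sed -i 's/    q=P\[m\]$/    q=P[m]\n    if len(q)<5: return print("none")/' h.py; cat >> h.py <<'E'
def seen(c):  # held boss ring, above TCP-0.? ; in tool-relative world axes
    s=manip.get_state();p=s["eef_pos"];P=cloud(c)-p
    m=(abs(P[...,2])<.03)&(np.hypot(P[...,0],P[...,1])<.05)&(c["range_z"]>0)
    return P,m,p
E
python3 - <<'E'
from h import *
c=cap("wrist");P,m,p=seen(c);print(p)
for lo,hi in((.066,.085),(.085,.105),(.105,.13)): boss(c,.566,-.2915,lo,hi,.008)
# rim of held gear: yellow-ish points
I=c["img"].astype(int);y=(I[...,0]-I[...,2]>60)&m
q=P[y];h,e=np.histogram(q[:,2],bins=20);print(h,e.round(3))
b=P[m&y&(P[...,2]>.002)];print(len(b),b.min(0),b.max(0))
for u in (235,252,270):
  print([tuple(P[v,u].round(4)) for v in range(175,290,8)])
E
```

```text
[ 0.56633628 -0.21660124  0.22124095]
none
none
n 338 circle 0.567 -0.2926 r 0.008 mid [ 0.5672 -0.2925] ztop 0.1235
[  65  192  240  298 1274 2157 2512  169  185  178  507  939    6    1
    1    2    2    2    2    3] [-0.021 -0.019 -0.017 -0.014 -0.012 -0.009 -0.007 -0.004 -0.002  0.
  0.003  0.005  0.008  0.01   0.013  0.015  0.018  0.02   0.022  0.025
  0.027]
1534 [-0.02631257 -0.01395387  0.00200755] [0.02586824 0.01454883 0.02729271]
[(np.float64(0.0201), np.float64(0.0124), np.float64(-0.2242)), (np.float64(0.008), np.float64(-0.0319), np.float64(-0.0054)), (np.float64(0.0081), np.float64(-0.0279), np.float64(-0.0055)), (np.float64(0.0082), np.float64(-0.0236), np.float64(-0.0062)), (np.float64(0.0084), np.float64(-0.0183), np.float64(-0.0097)), (np.float64(0.0085), np.float64(-0.0142), np.float64(-0.0091)), (np.float64(0.0086), np.float64(-0.0096), np.float64(-0.0096)), (np.float64(0.0078), np.float64(-0.0108), np.float64(0.0037)), (np.float64(0.0078), np.float64(-0.0074), np.float64(0.0054)), (np.float64(0.0079), np.float64(-0.0034), np.float64(0.0056)), (np.float64(0.0082
[... 1508 characters left out ...]
 (np.float64(-0.0093), np.float64(-0.0185), np.float64(-0.0091)), (np.float64(-0.0094), np.float64(-0.0142), np.float64(-0.0089)), (np.float64(-0.0094), np.float64(-0.0103), np.float64(-0.0078)), (np.float64(-0.0088), np.float64(-0.0106), np.float64(0.0033)), (np.float64(-0.0086), np.float64(-0.0078), np.float64(0.0062)), (np.float64(-0.0095), np.float64(0.0028), np.float64(-0.0074)), (np.float64(-0.0092), np.float64(0.004), np.float64(-0.0006)), (np.float64(-0.0088), np.float64(0.0044), np.float64(0.0068)), (np.float64(-0.0089), np.float64(0.0091), np.float64(0.0059)), (np.float64(-0.01), np.float64(0.023), np.float64(-0.0099)), (np.float64(-0.0098), np.float64(0.0255), np.float64(-0.006))]
```

```bash
python3 -m pendant '{"moves": [[[0,-0.6,0,0,0,0],[0,-1.2,-0.2,0,0,0],[0,-1.51,-0.6,0,0,0],[0,-1.51,-1.2,0,0,0],[0,-1.51,-1.4,0,0,0],[0,-1.51,-1.4,0,0,0]]]}'; python3 -m pendant '{"moves": [[[0,0,-0.1,0,0,0],[0,0,-0.2,0,0,0],[0,0,-0.3,0,0,0],[0,0,-0.4,0,0,0],[0,0,-0.5,0,0,0],[0,0,-0.5,0,0,0]]]}'; python3 - <<'E'
from h import *
c=cap("wrist");save(c["img"][150:320,130:380],"w3")
E
```

```text
t: 4.55
eef_pos: [0.5666, -0.2919, 0.1509]
orientation: [179.9, 0.0, -90.0]
force: [0.7, -0.3, -3.1]
finger_gap: 0.288
gripper_force: 50.1
t: 5.3
eef_pos: [0.5667, -0.2924, 0.1255]
orientation: [179.9, 0.0, -90.0]
force: [0.2, -0.5, -3.6]
finger_gap: 0.286
gripper_force: 50.1
```

View pics/w3.png

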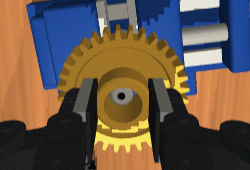

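The shaft tip shows inside the bore with no contact force; lowering on.

```bash
python3 -m pendant '{"moves": [[[0,0,-0.12,0,0,0],[0,0,-0.24,0,0,0],[0,0,-0.36,0,0,0],[0,0,-0.48,0,0,0],[0,0,-0.6,0,0,0],[0,0,-0.72,0,0,0],[0,0,-0.8,0,0,0],[0,0,-0.8,0,0,0]]]}'
```

```text
t: 6.35
eef_pos: [0.5668, -0.2925, 0.0858]
orientation: [180.0, 0.0, -90.0]
force: [0.7, -0.2, -3.5]
finger_gap: 0.29
gripper_force: 50.1
```

```bash
python3 -m pendant '{"moves": [[[0,0,-0.04,0,0,0],[0,0,-0.08,0,0,0],[0,0,-0.12,0,0,0],[0,0,-0.15,0,0,0],[0,0,-0.15,0,0,0]]]}'
```

```text
t: 6.98
eef_pos: [0.5669, -0.2925, 0.0785]
orientation: [180.0, 0.0, -90.0]
force: [-0.4, -1.2, -4.1]
finger_gap: 0.291
gripper_force: 50.1
```

```bash
python3 -m pendant '{"moves": [[[0,0,-0.02,0,0,0],[0,0,-0.04,0,0,0],[0,0,-0.06,0,0,0],[0,0,-0.06,0,0,0]]]}'
```

```text
t: 7.48
eef_pos: [0.5671, -0.2926, 0.0764]
orientation: [-180.0, -0.0, -90.0]
force: [-1.0, 0.6, 0.2]
finger_gap: 0.285
gripper_force: 50.6
```

```bash
python3 -m pendant '{"moves": [[[0,0,-0.02,0,0,0],[0,0,-0.03,0,0,0],[0,0,-0.03,0,0,0]]]}'; python3 -m pendant '{"moves": [[[0,0,0,0,0,0],[0,0,0,0,0,0],[0,0,0,0,0,0],[0,0,0,0,0,0]]]}' -0.2
```

```text
t: 7.85
eef_pos: [0.5671, -0.2926, 0.0763]
orientation: [-180.0, -0.1, -90.0]
force: [-4.6, 4.0, 7.8]
finger_gap: 0.289
gripper_force: 51.3
t: 8.35
eef_pos: [0.567, -0.2926, 0.0741]
orientation: [180.0, -0.0, -90.0]
force: [0.0, 0.3, 0.2]
finger_gap: 0.603
gripper_force: 0.0
```

Seated firm at 58 mm. Next, black gear.

```bash
python3 -m pendant '{"moves": [[[0,0,0.8,0,0,0],[0,0,1.7,0,0,0],[0.2,0.4,2.5,0,0,0],[0.5,1.4,2.5,0,0,0],[0.8,2.3,2.5,0,0,0],[1.0,2.73,2.5,0,0,0],[1.0,2.73,2.5,0,0,0]]]}'; python3 - <<'E'
from h import *
print(manip.get_state()["eef_pos"])
c=cap("wrist");save(c["img"],"w4")
boss(c,.617,-.156,.021,.03,.014)
boss(c,.567,-.2925,.076,.09,.014);boss(c,.567,-.2925,.062,.0755,.014,.045)
E
```

```text
t: 9.22
eef_pos: [0.6175, -0.1548, 0.1989]
orientation: [180.0, -0.0, -89.9]
force: [0.1, -1.0, 0.0]
finger_gap: 0.602
gripper_force: 0.0
[ 0.61746987 -0.15478512  0.19891809]
n 338 circle 0.6168 -0.1563 r 0.0142 mid [ 0.6173 -0.1565] ztop 0.0255
n 640 circle 0.5667 -0.2914 r 0.0142 mid [ 0.5667 -0.2877] ztop 0.0843
n 3117 circle 0.5665 -0.2919 r 0.0342 mid [ 0.5668 -0.2801] ztop 0.0716
```

View pics/w4.png

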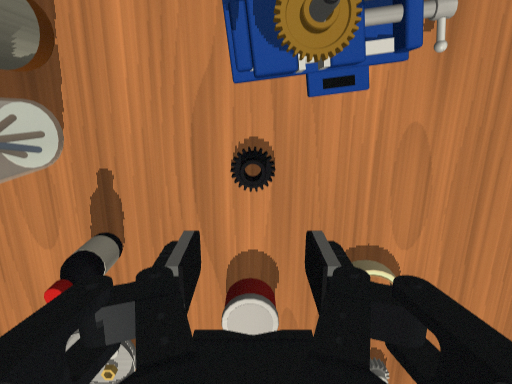

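Brass sits home (tops 84/72 mm); black gear at (252,168), under the TCP.

```bash
python3 -m pendant '{"moves": [[[0,0,-1,0,0,0],[0,0,-2,0,0,0],[0,0,-2.9,0,0,0],[0,0,-3.45,0,0,0],[0,0,-3.64,0,0,0],[0,0,-3.64,0,0,0]]]}' ; python3 -m pendant '{"moves": [[[0,0,0,0,0,0],[0,0,0,0,0,0],[0,0,0,0,0,0],[0,0,0,0,0,0],[0,0,0,0,0,0]]]}' 1 50; python3 -m pendant '{"moves": [[[0,0,0.3,0,0,0],[0,0,1,0,0,0],[0,0,2,0,0,0],[0,0,3.1,0,0,0],[0,0,4.1,0,0,0],[0,0,4.1,0,0,0]]]}'
```

```text
t: 10.02
eef_pos: [0.6169, -0.1569, 0.0176]
orientation: [180.0, -0.0, -90.1]
force: [0.5, 0.5, 1.1]
finger_gap: 0.601
gripper_force: 0.0
t: 10.65
eef_pos: [0.618, -0.1563, 0.0196]
orientation: [-179.8, -0.1, -90.0]
force: [-1.6, 0.4, 5.8]
finger_gap: 0.289
gripper_force: 48.8
t: 11.4
eef_pos: [0.6186, -0.1564, 0.2289]
orientation: [-179.4, -0.1, -90.0]
force: [-0.9, -0.8, -3.0]
finger_gap: 0.283
gripper_force: 49.4
```

```bash
python3 -m pendant '{"moves": [[[-0.3,-0.4,0,0,0,0],[-0.7,-0.9,0,0,0,0],[-1.0,-1.23,0,0,0,0],[-1.0,-1.23,0,0,0,0],[-1.0,-1.23,0,0,0,0]]]}'; python3 - <<'E'
from h import *
c=cap("wrist");P,m,p=seen(c);print(p)
save(c["img"],"w5")
boss(c,.567,-.2925,.105,.13,.008);boss(c,.567,-.2925,.079,.09,.008)
b=P[m&(P[...,2]>.0015)&(P[...,2]<.01)&(abs(P[...,0])<.008)&(c["img"].max(-1)<90)];print(len(b),b.min(0),b.max(0))
print(P[190:290:6,252].round(4)[:,1:].tolist())
E
```

```text
t: 12.02
eef_pos: [0.5668, -0.2175, 0.2219]
orientation: [180.0, 0.0, -90.0]
force: [-0.1, 0.4, -3.0]
finger_gap: 0.286
gripper_force: 49.5
[ 0.56703432 -0.21717701  0.22186111]
n 338 circle 0.567 -0.2927 r 0.0081 mid [ 0.567  -0.2927] ztop 0.1235
n 473 circle 0.5667 -0.2923 r 0.0141 mid [ 0.5667 -0.2925] ztop 0.0837
856 [-0.00798654 -0.01412245  0.00151507] [0.00799593 0.01470757 0.00677286]
[[0.0308, -0.223], [0.0387, -0.2238], [-0.0193, -0.0143], [-0.0186, -0.0068], [-0.0155, -0.0063], [-0.0136, -0.0029], [-0.0137, 0.0052], [-0.0108, 0.0055], [0.0946, -0.2247], [-0.0682, 0.1416], [0.0096, -0.0172], [0.0097, -0.0103], [0.0097, -0.0035], [0.0092, 0.0034], [0.0117, 0.0048], [0.1541, -0.2238], [0.1634, -0.2244]]
```

```bash
python3 -m pendant '{"moves": [[[0,-0.6,0,0,0,0],[0,-1.2,-0.2,0,0,0],[0,-1.5,-0.6,0,0,0],[0,-1.5,-1.2,0,0,0],[0,-1.5,-1.42,0,0,0],[0,-1.5,-1.42,0,0,0]]]}'; python3 -m pendant '{"moves": [[[0,0,-0.1,0,0,0],[0,0,-0.2,0,0,0],[0,0,-0.3,0,0,0],[0,0,-0.4,0,0,0],[0,0,-0.5,0,0,0],[0,0,-0.5,0,0,0]]]}'
```

```text
t: 12.82
eef_pos: [0.5667, -0.292, 0.1502]
orientation: [179.9, 0.0, -90.0]
force: [-0.2, 0.3, -1.5]
finger_gap: 0.288
gripper_force: 49.5
t: 13.58
eef_pos: [0.5667, -0.2924, 0.1255]
orientation: [179.9, 0.0, -90.0]
force: [0.3, -1.1, -2.3]
finger_gap: 0.287
gripper_force: 49.5
```

```bash
python3 -m pendant '{"moves": [[[0,0,-0.1,0,0,0],[0,0,-0.2,0,0,0],[0,0,-0.3,0,0,0],[0,0,-0.37,0,0,0],[0,0,-0.4,0,0,0],[0,0,-0.4,0,0,0]]]}';python3 -m pendant '{"moves": [[[0,0,-0.02,0,0,0],[0,0,-0.04,0,0,0],[0,0,-0.04,0,0,0]]]}'
```

```text
t: 14.32
eef_pos: [0.567, -0.2925, 0.1062]
orientation: [180.0, -0.0, -90.0]
force: [-0.8, 0.8, -2.5]
finger_gap: 0.285
gripper_force: 49.5
t: 14.7
eef_pos: [0.5669, -0.2925, 0.1042]
orientation: [180.0, -0.0, -90.0]
force: [0.2, -0.5, -2.0]
finger_gap: 0.287
gripper_force: 49.5
```

```bash
python3 -m pendant '{"moves": [[[0,0,-0.02,0,0,0],[0,0,-0.03,0,0,0],[0,0,-0.03,0,0,0],[0,0,-0.03,0,0,0]]]}'
```

```text
t: 15.2
eef_pos: [0.5672, -0.2926, 0.1037]
orientation: [-180.0, -0.0, -90.0]
force: [-2.4, 1.8, 4.8]
finger_gap: 0.286
gripper_force: 50.2
```

Contact at the expected height. Release, rise, verify.

```bash
python3 -m pendant '{"moves": [[[0,0,0,0,0,0],[0,0,0,0,0,0],[0,0,0,0,0,0],[0,0,0.6,0,0,0],[0,0,1.5,0,0,0],[0,0.4,2.3,0,0,0],[0,1.5,2.3,0,0,0],[0,1.5,2.3,0,0,0]]]}' -0.2; python3 - <<'E'
from h import *
c=cap("wrist")
boss(c,.567,-.2925,.105,.1125,.008);boss(c,.567,-.2925,.093,.1035,.008);boss(c,.567,-.2925,.115,.13,.008)
boss(c,.567,-.2925,.066,.079,.03,.045)
E
```

```text
t: 16.2
eef_pos: [0.5675, -0.2148, 0.2186]
orientation: [-179.9, 0.0, -89.8]
force: [-1.2, -0.4, -0.3]
finger_gap: 0.598
gripper_force: 0.0
n 733 circle 0.5666 -0.2922 r 0.0141 mid [ 0.5667 -0.292 ] ztop 0.1098
n 1261 circle 0.5666 -0.2922 r 0.024 mid [ 0.5667 -0.2921] ztop 0.0979
n 237 circle 0.5671 -0.2924 r 0.0062 mid [ 0.5671 -0.2924] ztop 0.1237
n 1794 circle 0.5666 -0.2923 r 0.0341 mid [ 0.5667 -0.2925] ztop 0.0717
```

Black is home (110/98 mm). On to the pinion.

```bash
python3 -m pendant '{"moves": [[[-0.3,0.8,0,0,0,0],[-0.6,1.9,0,0,0,0],[-1.0,3.0,0,0,0,0],[-1.3,4.1,-0.1,0,0,0],[-1.7,5.2,-0.2,0,0,0],[-2.0,6.2,-0.35,0,0,0],[-2.16,6.73,-0.35,0,0,0],[-2.16,6.73,-0.35,0,0,0]]]}'; python3 - <<'E'
from h import *
print(manip.get_state()["eef_pos"])
c=cap("wrist");save(c["img"],"w6")
boss(c,.459,.119,.021,.03,.014)
E
```

```text
t: 17.25
eef_pos: [0.4588, 0.1199, 0.2]
orientation: [180.0, -0.0, -89.9]
force: [-0.6, 0.4, -0.3]
finger_gap: 0.598
gripper_force: 0.0
[0.45876444 0.11986846 0.19998963]
n 334 circle 0.458 0.1196 r 0.0142 mid [0.4576 0.1193] ztop 0.0256
```

View pics/w6.png

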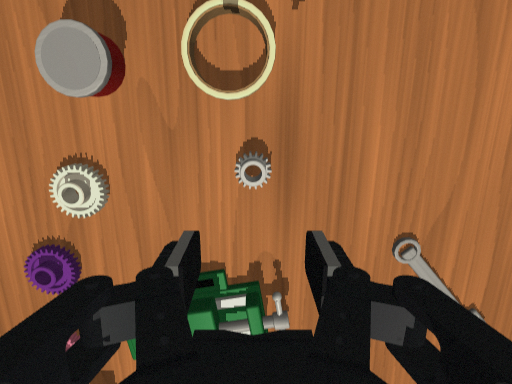

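Pinion at (254,172), bore centred below the TCP; tape and tin clear.

```bash
python3 -m pendant '{"moves": [[[-0.01,0.01,-1,0,0,0],[-0.01,0.01,-2,0,0,0],[-0.01,0.01,-2.9,0,0,0],[-0.01,0.01,-3.45,0,0,0],[-0.01,0.01,-3.64,0,0,0],[-0.01,0.01,-3.64,0,0,0]]]}' ; python3 -m pendant '{"moves": [[[0,0,0,0,0,0],[0,0,0,0,0,0],[0,0,0,0,0,0],[0,0,0,0,0,0],[0,0,0,0,0,0]]]}' 1 50; python3 -m pendant '{"moves": [[[0,0,0.3,0,0,0],[0,0,1,0,0,0],[0,0,2,0,0,0],[0,0,3.1,0,0,0],[0,0,4.1,0,0,0],[0,0,4.1,0,0,0]]]}'
```

```text
t: 18.05
eef_pos: [0.4589, 0.1187, 0.0186]
orientation: [180.0, -0.0, -90.1]
force: [0.0, -0.5, 1.1]
finger_gap: 0.605
gripper_force: 0.0
t: 18.68
eef_pos: [0.4595, 0.1199, 0.0202]
orientation: [-179.8, 0.0, -90.0]
force: [-1.7, -1.2, 6.2]
finger_gap: 0.289
gripper_force: 48.7
t: 19.42
eef_pos: [0.4599, 0.1201, 0.229]
orientation: [-179.6, 0.2, -90.0]
force: [1.0, 0.3, -1.8]
finger_gap: 0.283
gripper_force: 49.3
```

```bash
python3 -m pendant '{"moves": [[[0.3,0.7,0,0,0,0],[0.6,1.7,0,0,0,0],[0.9,2.8,0,0,0,0],[1.2,3.9,0,0,0,0],[1.6,4.9,0,0,0,0],[1.72,5.38,0,0,0,0],[1.72,5.38,0,0,0,0],[1.72,5.38,0,0,0,0]]]}'; python3 - <<'E'
from h import *
c=cap("wrist");P,m,p=seen(c);print(p)
save(c["img"],"w7")
boss(c,.5445,.3135,.105,.13,.008);boss(c,.5445,.3135,.052,.06,.013)
b=P[m&(P[...,2]>.0015)&(P[...,2]<.01)&(abs(P[...,0])<.008)];print(len(b),b.min(0),b.max(0))
print(P[190:290:6,252].round(4)[:,1:].tolist())
E
```

```text
t: 20.42
eef_pos: [0.5442, 0.388, 0.223]
orientation: [180.0, -0.0, -90.0]
force: [-0.2, 0.8, -1.4]
finger_gap: 0.287
gripper_force: 49.4
[0.54434706 0.38775447 0.22350816]
n 331 circle 0.542 0.3146 r 0.008 mid [0.542  0.3145] ztop 0.1234
n 278 circle 0.542 0.3144 r 0.013 mid [0.5421 0.3144] ztop 0.0579
775 [-0.0079622  -0.01404609  0.00153253] [0.00799139 0.01419647 0.00598465]
[[0.0314, -0.2246], [0.0391, -0.2249], [0.0468, -0.2248], [-0.0149, -0.0168], [-0.0149, -0.0073], [-0.0133, -0.0028], [-0.0127, 0.0036], [-0.0099, 0.004], [0.0946, -0.2247], [0.1028, -0.2246], [0.0097, -0.0169], [0.0094, -0.0092], [0.0097, -0.0031], [0.0097, 0.0028], [0.0123, 0.0042], [0.1549, -0.2253], [0.1634, -0.2247]]
```

View pics/w7.png

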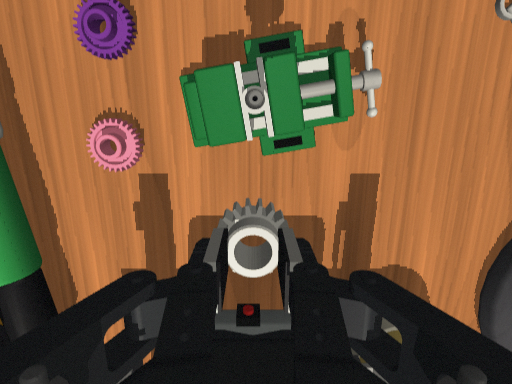

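Held pinion fine; shaft tip at (255,98). Wrist says (0.542,0.3146), ~2 mm off the fixed cameras; take a second, closer wrist look.

```bash
python3 -m pendant '{"moves": [[[-0.04,-0.3,-0.4,0,0,0],[-0.04,-0.5,-0.8,0,0,0],[-0.04,-0.5,-0.8,0,0,0],[-0.04,-0.5,-0.8,0,0,0]]]}'; python3 - <<'E'
from h import *
c=cap("wrist");P,m,p=seen(c);print(p)
boss(c,.5425,.314,.105,.13,.008);boss(c,.5425,.314,.052,.06,.013)
b=P[m&(P[...,2]>.0015)&(P[...,2]<.01)&(abs(P[...,0])<.008)];print(len(b),b.min(0),b.max(0))
E
```

```text
t: 20.98
eef_pos: [0.5428, 0.3634, 0.1849]
orientation: [-179.9, 0.1, -90.0]
force: [-0.5, -0.4, 0.2]
finger_gap: 0.29
gripper_force: 49.5
[0.54290397 0.36371856 0.18502733]
n 420 circle 0.5421 0.3147 r 0.0081 mid [0.5421 0.3142] ztop 0.1234
n 296 circle 0.542 0.3145 r 0.013 mid [0.5421 0.3123] ztop 0.0579
794 [-0.00796158 -0.014377    0.00152191] [0.00798971 0.01382932 0.00622647]
```

```bash
python3 -m pendant '{"moves": [[[-0.01,-0.5,0,0,0,0],[-0.01,-0.98,-0.1,0,0,0],[-0.01,-0.98,-0.5,0,0,0],[-0.01,-0.98,-0.64,0,0,0],[-0.01,-0.98,-0.64,0,0,0]]]}'; python3 -m pendant '{"moves": [[[0,0,-0.1,0,0,0],[0,0,-0.2,0,0,0],[0,0,-0.3,0,0,0],[0,0,-0.4,0,0,0],[0,0,-0.5,0,0,0],[0,0,-0.5,0,0,0]]]}'
```

```text
t: 21.65
eef_pos: [0.5416, 0.3149, 0.1502]
orientation: [179.9, -0.1, -90.0]
force: [0.5, 0.3, -1.4]
finger_gap: 0.287
gripper_force: 49.5
t: 22.4
eef_pos: [0.5418, 0.3143, 0.1256]
orientation: [180.0, -0.0, -90.0]
force: [-0.3, -0.2, -1.2]
finger_gap: 0.284
gripper_force: 49.5
```

```bash
python3 - <<'E'
from h import *
c=cap("wrist");save(c["img"][150:320,130:380],"w8")
E
```

```text
(no output)
```

View pics/w8.png

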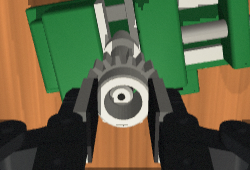

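The tip stands in the bore, no force. Lowering.

```bash
python3 -m pendant '{"moves": [[[0,0,-0.12,0,0,0],[0,0,-0.24,0,0,0],[0,0,-0.36,0,0,0],[0,0,-0.48,0,0,0],[0,0,-0.6,0,0,0],[0,0,-0.72,0,0,0],[0,0,-0.8,0,0,0],[0,0,-0.8,0,0,0]]]}'; python3 -m pendant '{"moves": [[[0,0,-0.03,0,0,0],[0,0,-0.06,0,0,0],[0,0,-0.09,0,0,0],[0,0,-0.1,0,0,0],[0,0,-0.1,0,0,0]]]}'
```

```text
t: 23.45
eef_pos: [0.5418, 0.3144, 0.0859]
orientation: [180.0, -0.0, -90.0]
force: [-0.6, -0.6, -1.9]
finger_gap: 0.29
gripper_force: 49.5
t: 24.08
eef_pos: [0.542, 0.3145, 0.0812]
orientation: [180.0, -0.0, -90.0]
force: [0.8, 1.3, -0.7]
finger_gap: 0.286
gripper_force: 49.5
```

```bash
python3 -m pendant '{"moves": [[[0,0,-0.02,0,0,0],[0,0,-0.04,0,0,0],[0,0,-0.05,0,0,0],[0,0,-0.05,0,0,0]]]}'
```

```text
t: 24.58
eef_pos: [0.542, 0.3145, 0.0787]
orientation: [180.0, -0.0, -90.0]
force: [-0.5, 0.4, -1.6]
finger_gap: 0.282
gripper_force: 49.5
```

```bash
python3 -m pendant '{"moves": [[[0,0,-0.02,0,0,0],[0,0,-0.03,0,0,0],[0,0,-0.03,0,0,0],[0,0,-0.03,0,0,0]]]}'
```

```text
t: 25.08
eef_pos: [0.5421, 0.3146, 0.0783]
orientation: [-180.0, 0.0, -90.0]
force: [-3.6, -1.5, 6.1]
finger_gap: 0.29
gripper_force: 50.2
```

Seated. Release and go to the nylon gear.

```bash
python3 -m pendant '{"moves": [[[0,0,0,0,0,0],[0,0,0,0,0,0],[0,0,0,0,0,0],[0,0,0.6,0,0,0],[0,0,1.5,0,0,0],[0,0,2.46,0,0,0],[0,0,2.46,0,0,0]]]}' -0.2; python3 -m pendant '{"moves": [[[0.4,-0.6,0,0,0,0],[0.9,-1.5,0,0,0,0],[1.5,-2.4,0,0,0,0],[2.0,-3.1,0,0,0,0],[2.19,-3.4,0,0,0,0],[2.19,-3.4,0,0,0,0]]]}'; python3 - <<'E'
from h import *
print(manip.get_state()["eef_pos"])
c=cap("wrist");save(c["img"],"w9")
boss(c,.6515,.1445,.021,.03,.014)
E
```

```text
t: 25.95
eef_pos: [0.5437, 0.3154, 0.2058]
orientation: [-179.6, 0.3, -90.0]
force: [1.0, 0.0, -0.2]
finger_gap: 0.601
gripper_force: 0.0
t: 26.7
eef_pos: [0.6517, 0.1437, 0.1992]
orientation: [179.9, -0.0, -90.1]
force: [0.5, -0.0, -1.0]
finger_gap: 0.598
gripper_force: 0.0
[0.65165007 0.14371628 0.19922587]
n 335 circle 0.651 0.1436 r 0.0141 mid [0.6514 0.1436] ztop 0.0256
```

View pics/w9.png

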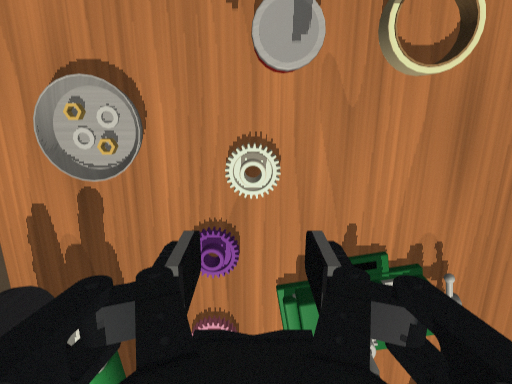

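Nylon gear at (252,171), purple look-alike clear at (215,252).

```bash
python3 -m pendant '{"moves": [[[-0.01,-0.02,-1,0,0,0],[-0.01,-0.02,-2,0,0,0],[-0.01,-0.02,-2.9,0,0,0],[-0.01,-0.02,-3.45,0,0,0],[-0.01,-0.02,-3.66,0,0,0],[-0.01,-0.02,-3.66,0,0,0]]]}' ; python3 -m pendant '{"moves": [[[0,0,0,0,0,0],[0,0,0,0,0,0],[0,0,0,0,0,0],[0,0,0,0,0,0],[0,0,0,0,0,0]]]}' 1 40; python3 -m pendant '{"moves": [[[0,0,0.3,0,0,0],[0,0,1,0,0,0],[0,0,2,0,0,0],[0,0,3.1,0,0,0],[0,0,4.1,0,0,0],[0,0,4.1,0,0,0]]]}'
```

```text
t: 27.5
eef_pos: [0.6508, 0.1443, 0.0175]
orientation: [180.0, -0.0, -89.9]
force: [-0.4, 0.5, 1.0]
finger_gap: 0.604
gripper_force: 0.0
t: 28.12
eef_pos: [0.652, 0.1441, 0.0196]
orientation: [-179.8, 0.1, -90.0]
force: [-1.6, 0.7, 5.7]
finger_gap: 0.292
gripper_force: 39.1
t: 28.88
eef_pos: [0.6527, 0.1434, 0.2294]
orientation: [-179.5, 0.2, -90.0]
force: [0.6, -0.8, -0.7]
finger_gap: 0.293
gripper_force: 39.4
```

```bash
python3 -m pendant '{"moves": [[[-0.3,0.6,0,0,0,0],[-0.7,1.6,0,0,0,0],[-1.1,2.6,0,0,0,0],[-1.6,3.6,0,0,0,0],[-2.0,4.5,0,0,0,0],[-2.18,4.92,0,0,0,0],[-2.18,4.92,0,0,0,0],[-2.18,4.92,0,0,0,0]]]}'; python3 - <<'E'
from h import *
c=cap("wrist");P,m,p=seen(c);print(p)
boss(c,.542,.3145,.105,.13,.008);boss(c,.542,.3145,.079,.09,.014);boss(c,.542,.3145,.066,.077,.02)
b=P[m&(P[...,2]>.0015)&(P[...,2]<.01)&(abs(P[...,0])<.008)];print(len(b),b.min(0),b.max(0))
E
```

```text
t: 29.88
eef_pos: [0.5424, 0.3886, 0.2222]
orientation: [180.0, -0.0, -90.0]
force: [-0.4, -0.6, -0.1]
finger_gap: 0.295
gripper_force: 39.4
[0.54258872 0.38842087 0.22233874]
n 334 circle 0.542 0.3146 r 0.0081 mid [0.5418 0.3144] ztop 0.1234
n 477 circle 0.5415 0.3144 r 0.0141 mid [0.5417 0.3143] ztop 0.0838
n 381 circle 0.5415 0.3143 r 0.02 mid [0.5417 0.3142] ztop 0.0718
843 [-0.00798352 -0.01448841  0.00151213] [0.00795898 0.01369938 0.00654374]
```

Pinion is home (84/72 mm). Fit the nylon gear.

```bash
python3 -m pendant '{"moves": [[[0,-0.6,0,0,0,0],[0,-1.2,-0.2,0,0,0],[0,-1.49,-0.6,0,0,0],[0,-1.49,-1.2,0,0,0],[0,-1.49,-1.43,0,0,0],[0,-1.49,-1.43,0,0,0]]]}'; python3 -m pendant '{"moves": [[[0,0,-0.1,0,0,0],[0,0,-0.2,0,0,0],[0,0,-0.3,0,0,0],[0,0,-0.4,0,0,0],[0,0,-0.5,0,0,0],[0,0,-0.5,0,0,0]]]}'
```

```text
t: 30.68
eef_pos: [0.5421, 0.3143, 0.1504]
orientation: [180.0, -0.1, -90.0]
force: [1.0, -0.3, -0.4]
finger_gap: 0.292
gripper_force: 39.5
t: 31.42
eef_pos: [0.5417, 0.3149, 0.1251]
orientation: [180.0, -0.0, -90.0]
force: [-0.0, 0.0, -0.7]
finger_gap: 0.293
gripper_force: 39.5
```

```bash
python3 -m pendant '{"moves": [[[0,0,-0.1,0,0,0],[0,0,-0.2,0,0,0],[0,0,-0.3,0,0,0],[0,0,-0.37,0,0,0],[0,0,-0.4,0,0,0],[0,0,-0.4,0,0,0]]]}';python3 -m pendant '{"moves": [[[0,0,-0.02,0,0,0],[0,0,-0.04,0,0,0],[0,0,-0.04,0,0,0],[0,0,-0.04,0,0,0]]]}'
```

```text
t: 32.17
eef_pos: [0.542, 0.315, 0.1057]
orientation: [180.0, -0.0, -90.0]
force: [-1.0, 0.9, -0.8]
finger_gap: 0.296
gripper_force: 39.5
t: 32.67
eef_pos: [0.542, 0.315, 0.1038]
orientation: [180.0, -0.0, -90.0]
force: [-0.4, -0.8, -0.7]
finger_gap: 0.297
gripper_force: 39.5
```

```bash
python3 -m pendant '{"moves": [[[0,0,-0.01,0,0,0],[0,0,-0.025,0,0,0],[0,0,-0.025,0,0,0],[0,0,-0.025,0,0,0]]]}'
```

```text
t: 33.17
eef_pos: [0.5422, 0.3152, 0.1036]
orientation: [-179.9, 0.0, -90.0]
force: [-2.3, -1.2, 4.9]
finger_gap: 0.29
gripper_force: 40.1
```

Seated. Release, rise and verify everything.

```bash
python3 -m pendant '{"moves": [[[0,0,0,0,0,0],[0,0,0,0,0,0],[0,0,0,0,0,0],[0,0,0.6,0,0,0],[0,0,1.5,0,0,0],[0,0.4,2.3,0,0,0],[0,1.5,2.3,0,0,0],[0,1.5,2.3,0,0,0]]]}' -0.2; python3 - <<'E'
from h import *
c=cap("wrist")
boss(c,.542,.3145,.105,.1125,.008);boss(c,.542,.3145,.093,.1035,.008,.04);boss(c,.542,.3145,.115,.13,.008)
c=cap("scene");boss(c,.567,-.29,.105,.1125,.008);boss(c,.4825,.003,.018,.03,.045,.06);boss(c,.62,.0135,.04,.05,.03,.05)
save(cv2.hconcat([c["img"][90:330,90:460]]),"end")
E
```

```text
t: 34.17
eef_pos: [0.5412, 0.3928, 0.2158]
orientation: [179.9, -0.0, -89.9]
force: [-0.1, -1.4, -0.9]
finger_gap: 0.604
gripper_force: 0.0
n 749 circle 0.5416 0.3147 r 0.0141 mid [0.5417 0.3148] ztop 0.1099
n 2697 circle 0.5415 0.3147 r 0.0302 mid [0.5417 0.3147] ztop 0.0976
n 239 circle 0.5417 0.3155 r 0.006 mid [0.5417 0.3145] ztop 0.1236
n 70 circle 0.5666 -0.2892 r 0.0146 mid [ 0.5663 -0.2888] ztop 0.1106
n 382 circle 0.4817 0.0024 r 0.0464 mid [0.4818 0.0038] ztop 0.0257
n 594 circle 0.6199 0.0144 r 0.0331 mid [0.6195 0.0145] ztop 0.0458
```

View pics/end.png

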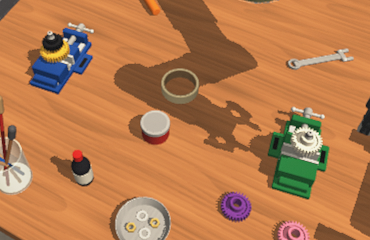

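Brass and black sit on the blue vice at (52,45), pinion and nylon on the green one at (305,142). Tape and tin have not moved.

```bash
python3 -c "
from rig import manip
print(manip.job_done())"
```

```text
the job is handed in; nothing more can be done
None
```

All four gears are fitted boss up and fully home: brass then black on the blue vice's shaft, pinion then nylon on the green vice's. The tape roll and grease tin are untouched, and I handed the job in at about 34 s on the robot's clock.

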